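Shut the open draw latch of a field instrument case

ROBOT

A 7-joint arm with a two-finger parallel gripper is mounted at the origin on the work surface. World frame = base frame: x ahead of the robot, y to its left, z up, the work surface at z = 0. Lengths are in m, angles in rad, forces in N, time in s.
With the tool pointing down it reaches from about 0.4 to 0.85 m from the base axis. Payload 4.4 kg.
Tool frame: the origin (TCP) lies at the very end of the fingers, on their centre line; the grasp point (between the pads) lies 19 mm behind it; z points along the fingers, y is the line along which they close (so a half turn about z gives the same grasp; the last joint's range is limited). The gripper opens to 94 mm and grips with 3 to 60 N. Pads are 16 mm wide; open, the fingers measure 119 mm over their backs; the gripper's body (75 mm by 177 mm) begins 78 mm behind the grasp point.
Start: joints at [1.24, 0.628, 0.038, 1.517, -0.027, 0.996, -0.02], TCP at [0.17, -0.627, 0.205] pointing down, gripper open.
Joint ranges: [-3.06, 3.06], [-0.37, 2.12], [-1.25, 1.32], [0.18, 2.47], [-1.1, 4.24], [0.23, 1.98], [-2.94, 2.94]. Speed limits (rad/s): [2.57, 2.57, 3.14, 3.14, 3.14, 3.14, 3.14].

INTERFACE

Orientations are given as [roll, pitch, yaw] about the fixed x, y, z axes, in that order (R = Rz(yaw) Ry(pitch) Rx(roll)).
In Python, from plant import bot, grab_frame gives the robot as it stands.
- The arm moves only by the tool jog_arm, never from a script. Its argument "commands" is a list that holds one entry, the list of rows, each a list of 7 numbers: the opening, from 0 (shut) to 1 (fully open), then the shift along the tool's x, y, z in units of 0.03 m (1.0 is 0.03 m), then the turn, a rotation vector about the tool's x, y, z in units of 8 degrees (1.0 is 8 degrees). In form: [[[claw, tx, ty, tz, wx, wy, wz], ...]]. A call has 1 to 8 rows; each row shifts and turns the commanded pose from where the row before left it, along the tool's axes as they then stand; what a row does not reach is not made up. A row lasts 1/8 s, in which the tool goes at most 62.5 mm and 10.7 degrees, less where a joint would pass 70% of its speed; a pose out of reach is approached as far as the arm can. A call with a number of a shift or a turn outside -1 to 1 is refused whole. A call with a gripper value outside its range is refused whole. The fingers move at their own pace and stop on an object; "squeeze" is the grip in N (left out, the last holds). Time passes only in rows, so rows that do not move let the fingers close. It gives the time, the measured TCP pose, the force, the opening and the grip force at its end, in the units of the state.
- bot.state(): the state, without advancing time (a new reading comes with each control period).
- grab_frame(name): name is "scene" or "side" or "wrist"; returns a dict with "color" (400x640x3 uint8, red, green, blue), "vfov" (degrees; the focal length in pixels is half the picture's height over the tangent of half this angle, whatever the lens; pixels are square), "cx", "cy" (the principal point, pixels), "position" and "attitude" of the camera in the world. Camera axes: x right, y up, looking along -z (the intrinsics and any distortion apply to the point x, -y, -z); pixel columns grow to the right and rows downward; lengths in m; the calibration is good to about 2 mm. The wrist camera is an equidistant fisheye: a pixel r from the principal point sees the ray r / f radians off the axis. A picture is of the moment at which its call begins. There is no depth.
- bot.sign_off(): hands the job in; it is judged then, once.
The state is a dict: "t": time; "joint_positions": joint angles; "joint_velocities": joint speeds; "effort": joint torques, N m; "tool_pos": TCP position; "tool_rot": TCP orientation; "wrist_force": force on the tool from outside, world axes, zero at the start; "wrist_torque": the same for the moment, N m; "gripper_width": opening from 0.0 (shut) to 1.0 (fully open); "gripper_force": force on a finger pad.
Only numpy, scipy, OpenCV 4.12 (cv2) and the standard library are available. Lean on these libraries where they do the work, as an engineer would, in place of code of your own. Each camera call takes 0.05 s, during which the arm holds its last target. There are 200 camera calls.

TASK

One of the two draw latches on top of the standing instrument case is still open: hook its wire loop over its keeper, so that the cross bar is caught under the keeper's lip, then press the lever over centre until it lies flat. Finish with a steady fingertip push of about 20 N on the flat lever for half a second to seat the gasket, then let go; never press more than 28 N on the lever or case, do not force the loop if it catches on the keeper, and leave the other things where they are.

Things in the scene. Friction and masses are not known exactly. Their poses are not given: they have to be found in the camera images.
- case: Black hard case standing upright, fixed: 220 mm deep (x), 420 wide (y), top face at 160 mm. Origin: centre of the underside. On its top, at about +135 and -135 mm in y, are two draw latches, lever bases towards -x (the robot), keepers towards +x. One is open, the other shut; either may be on either side. Between them lies a folded handle: 25 mm high, y within +-62, x -52 to -38.
- seat_l (a point): Seat of the +y keeper, axes as the case: where the loop bar's centre lies when it rests on the keeper's landing and touches its post. 14 mm above the case top. To hook, bring the bar down on the landing with its centre 6 to 12 mm beyond the seat in +x, then draw it in -x under the lip until the post stops it.
- seat_r (a point): The same for the keeper on the case's -y side.
- keeper_l: Rigid steel keeper on the +y side, 26 mm wide (y); origin at its foot on the case top, 14 mm under the seat; axes as the case. Landing: flat, 11 mm above the origin, to x = +17 mm. Post: its +x face is at x = -3 mm. Lip on the post: overhangs to x = +2.5 mm, from 19.5 mm to 24 mm high, so the slot under it is 8.5 mm high for the 6 mm bar.
- keeper_r: The same keeper on the case's -y side.
- bar (a point): Middle of the cross bar (6 mm thick, along y) of the open latch's steel wire loop. From its ends two side rails (5 mm thick, 47 mm over their outer sides, 37 mm between) run along this frame's -x, free for 42 mm, to the lever, where the loop is hinged 67 mm from the bar. Pinch the rails from above on their outer sides. The loop stands up at a slant and stays where left.
- bail (a joint): Stretch of the open latch's loop, which is sprung, in m: 0 = unstretched, 12 N per mm, at most 0.010; about 0.003 to 0.007 when the latch is shut on its keeper.
- pivot (a point): Pivot of the open latch's lever: 14 mm above the case top, as high as the seats, 53 mm (+-1.5) in -x of its keeper's seat. Axis: the case's y. The loop's hinge is on the lever 20 mm from the pivot, 0.17 rad below the handle's direction.
- press_spot (a point): Point on the upper face of the open latch's lever handle (steel strip 30 mm wide, 5 mm thick, reaching 82 mm from the pivot): 62 mm from the pivot along the strip and 6.5 mm off it. With the lever flat it lies 62 mm in -x of the pivot and 6.5 mm above it. Press here.
- lever (a joint): Opening of the open latch's lever in rad: 0 = flat, pointing to -x from the pivot, rigid stop; 1.57 = upright; at most 2.1. It stays where left and moves with the loop: about 1.1 (+-0.1) with the bar in its seat, 1.65 with the bar 9 mm beyond. Pressed down when hooked it resists with 2 to 6 N at the press spot, passes centre near 0.17, then goes flat by itself.
- cap_center (a point): Loose black connector cap, 34 mm across, 22 mm high, standing on the case top between the keepers: its centre. Leave it alone.
- tape: Loose roll of black tape on the table, 72 mm across, 19 mm high; origin under its centre. Leave it alone.
- driver: Loose orange screwdriver lying on the table, along its x. Leave it alone.
- crimper: Loose crimping pliers with blue handles lying on the table, about 160 mm long. Leave them alone.
- meter: Loose yellow multimeter on the table, 150 x 78 x 35 mm; origin under its centre. Leave it alone.
- terminals: Loose white terminal block on the table, 24 x 90 x 25 mm; origin under its centre. Leave it alone.
- lugs: Loose open cardboard tray on the table, 100 x 130 x 45 mm; origin under its centre. Leave it alone.

How it is judged:
By the outcome, as a careful person would: the job done as asked, in the order asked, and still so for the second after the job is handed in, with the robot touching nothing.
It also fails if it takes over 61 s, if anything falls off the work surface, if the arm or the gripper's body presses on something with over 40 N, if the wrist force passes 120 N, or if a joint passes its speed limit or range.

## Working session

There is one attempt and no reset: what is moved stays moved. The work goes in short steps, Python scripts to look and compute and a tool call to move; the robot and the scene stay as the last step left them, time stands still between calls to the robot, and variables do not carry over. Pictures are saved under pics/ and viewed, at most 10 in all, crops included, and the job is handed in when it is done.

Besides the shell and the picture viewer there is one more tool, called after "Request:" in YAML: its name, and indented under it one key for each argument. jog_arm: Moves the arm, as the interface text tells. Its arguments: {"type":"object","properties":{"commands":{"type":"array"},"squeeze":{"type":"number"}},"required":["commands"]}

```bash
mkdir -p pics
cat > h.py <<'E'
from plant import bot, grab_frame
import numpy as np, cv2
from scipy.spatial.transform import Rotation as R
def att(a):
    a=np.array(a,float)
    if a.shape==(3,3): return a
    if a.size==4: return R.from_quat(a.ravel()).as_matrix()
    return R.from_euler('xyz',a).as_matrix()
def ray(f,u,v,fish=False):
    F=200/np.tan(np.radians(f['vfov'])/2)
    x,y=u-f['cx'],v-f['cy']
    if fish:
        r=np.hypot(x,y); th=r/F; d=np.array([x/r*np.sin(th),-y/r*np.sin(th),-np.cos(th)])
    else: d=np.array([x/F,-y/F,-1])
    return np.array(f['position']),att(f['attitude'])@d
def atz(f,u,v,z,fish=False):
    p,d=ray(f,u,v,fish); return p+d*(z-p[2])/d[2]
def tri(*rs):
    A=0;b=0
    for p,d in rs:
        d=d/np.linalg.norm(d);P=np.eye(3)-np.outer(d,d);A=A+P;b=b+P@p
    return np.linalg.solve(A,b)
def proj(f,X,fish=False):
    F=200/np.tan(np.radians(f['vfov'])/2)
    c=att(f['attitude']).T@(np.array(X)-f['position']);x,y,z=c[0],-c[1],-c[2]
    if fish:
        r=np.hypot(x,y);th=np.arctan2(r,z);return f['cx']+F*th*x/r,f['cy']+F*th*y/r
    return f['cx']+F*x/z,f['cy']+F*y/z
E
python3 - <<'E'
from h import *
import pickle
fs={}
for n in ('scene','side'):
    f=grab_frame(n);fs[n]=f;print(n,{k:v for k,v in f.items() if k!='color'})
    cv2.imwrite(f'pics/{n}0.png',f['color'][...,::-1])
pickle.dump(fs,open('f0.pkl','wb'))
print(bot.state())
E
```

```text
scene {'vfov': 56.04851355178882, 'cx': 314.8634825757143, 'cy': 195.50572555212096, 'position': array([ 1.15718634, -0.25808512,  1.05282962]), 'attitude': array([0.661459  , 0.0058492 , 1.21163915])}
side {'vfov': 44.36652552288645, 'cx': 326.669628536241, 'cy': 193.4511519795126, 'position': array([0.41134323, 1.03610832, 1.41008206]), 'attitude': array([ 0.67345391,  0.01600649, -3.07491568])}
{'t': 0.1, 'joint_positions': array([ 1.24021557,  0.62923819,  0.03842532,  1.51822606, -0.02701182,
        0.9962689 , -0.01996868]), 'joint_velocities': array([-1.42190230e-03, -2.34968959e-03, -5.99021510e-04, -2.05502494e-03,
       -7.91273524e-05,  8.18046944e-04, -1.58307723e-03]), 'effort': array([ 2.47520002e-03, -5.50796986e+01,  1.14787973e+00, -1.87118769e+01,
       -5.20149269e-02,  1.92381092e-02,  8.51717118e-05]), 'tool_pos': array([ 0.17000058, -0.62678807,  0.20466912]), 'tool_rot': array([-3.13996912e+00, -7.18868510e-06,  2.64822314e-01]), 'wrist_force': array([ 0.75311916, -0.25576729, -0.33274252]), 'wrist_torque': array([-0.00613653,  0.0425674 ,  0.0108909 ]), 'gripper_force': 0.0, 'gripper_width': 0.9981578050445398}
```

View pics/scene0.png

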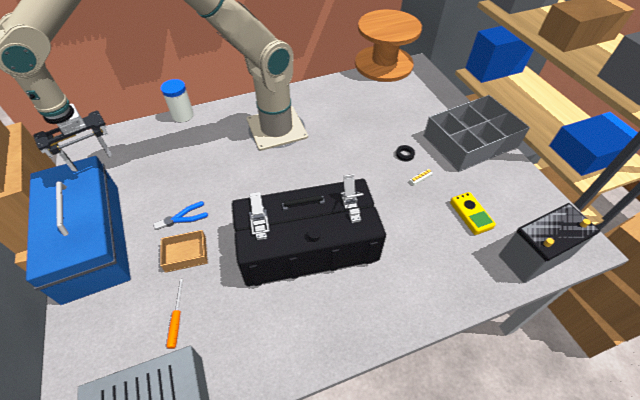

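View pics/side0.png

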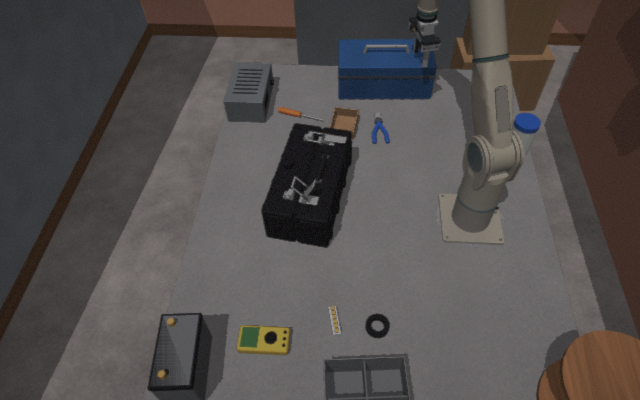

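The scene and side pictures both show the case, at about (310,230) in scene and (310,180) in side. The open latch is the +y one, at (352,195) in scene and (302,190) in side. I'll enlarge both.

Run:
```python
from h import *
import pickle
fs=pickle.load(open('f0.pkl','rb'))
a=cv2.resize(fs['scene']['color'][165:290,225:395],None,fx=4.6,fy=4.6,interpolation=cv2.INTER_CUBIC)
b=cv2.resize(fs['side']['color'][115:250,255:365],None,fx=4.4,fy=4.4,interpolation=cv2.INTER_CUBIC)
cv2.imwrite('pics/c1.png',a[...,::-1]);cv2.imwrite('pics/c2.png',b[...,::-1]);print(a.shape,b.shape)
```

```text
(575, 782, 3) (594, 484, 3)
```

View pics/c1.png

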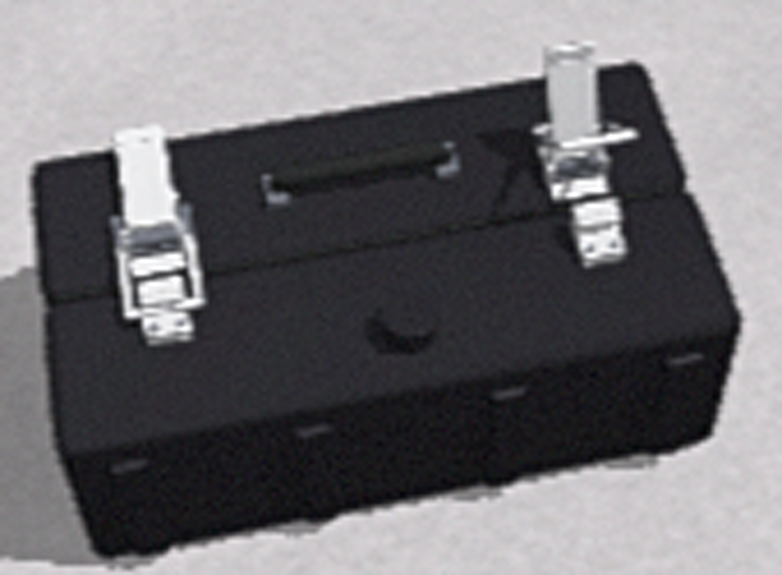

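View pics/c2.png

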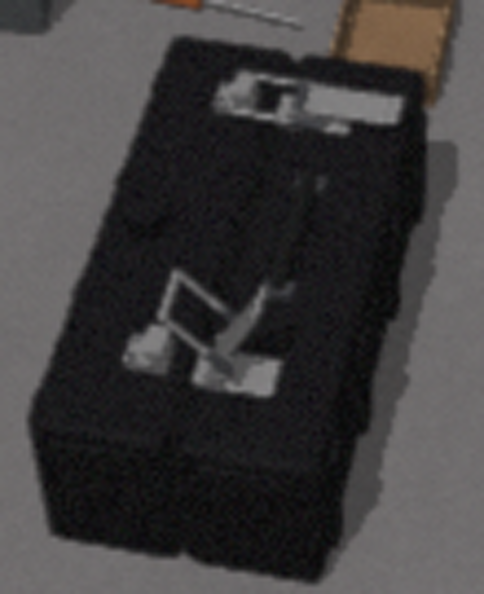

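Crop c1 (scene) shows the lever upright at (572,90), the loop's bar from (537,131) to (636,135) and the keeper at (600,232). The shut latch is on the left. Crop c2 (side) shows the bar from (178,272) to (163,322) and the keeper near (148,348).

Run:
```python
from h import *
import pickle
fs=pickle.load(open('f0.pkl','rb'));s,d=fs['scene'],fs['side']
S=lambda u,v:(225+u/4.6-.4,165+v/4.6-.4)
D=lambda u,v:(255+u/4.4-.4,115+v/4.4-.4)
for n,c in dict(A=(38,165),B=(640,65),C=(738,315),D=(68,450)).items(): print('scene corner',n,atz(s,*S(*c),.16))
for n,c in dict(mx_my=(425,75),px_my=(172,42),px_py=(35,425),mx_py=(350,470)).items(): print('side corner',n,atz(d,*D(*c),.16))
print('bar -y',tri(ray(s,*S(538,131)),ray(d,*D(178,272))))
print('bar +y',tri(ray(s,*S(634,135)),ray(d,*D(163,322))))
print('levertip',tri(ray(s,*S(572,48)),ray(d,*D(280,290))))
print('keeper lip scene',atz(s,*S(600,207),.184),'foot',atz(s,*S(603,262),.162))
print('cap',atz(s,*S(400,325),.182))
# joint side keeper
print('keeper side',atz(d,*D(148,345),.18))
print('wrist shut',atz(s,*S(165,270),.17))
```

```text
scene corner A [ 0.43515904 -0.25407528  0.16      ]
scene corner B [0.49682079 0.14693891 0.16      ]
scene corner C [0.69869291 0.11760762 0.16      ]
scene corner D [ 0.64379943 -0.28441601  0.16      ]
side corner mx_my [ 0.4281646  -0.24837612  0.16      ]
side corner px_my [ 0.64076147 -0.27699675  0.16      ]
side corner px_py [0.69645437 0.12503678 0.16      ]
side corner mx_py [0.46706075 0.15215588 0.16      ]
bar -y [0.58995591 0.03529029 0.23982648]
bar +y [0.60209799 0.08572518 0.23597446]
levertip [0.52698703 0.07020431 0.24927076]
keeper lip scene [0.61043548 0.06383337 0.184     ] foot [0.63553188 0.05640824 0.162     ]
cap [ 0.64551913 -0.08101104  0.182     ]
keeper side [0.61996799 0.06285048 0.18      ]
wrist shut [ 0.55035814 -0.19951681  0.17      ]
```

Request:
jog_arm:
  commands:
    - [[1, 0, 0, -1, 0, 0, 0.58], [1, 0, 0, -1, 0, 0, 0.58], [1, 0, 0, -1, 0, 0, 0.58], [1, 0, 0, -1, 0, 0, 0.58], [1, 0, 0, -1, 0, 0, 0.58], [1, 0.42, -0.99, 0, 0, 0, 0], [1, 0.42, -0.99, 0, 0, 0, 0], [1, 0.42, -0.99, 0, 0, 0, 0]]

```text
t: 1.1
tool_pos: [0.2204, -0.5432, 0.355]
tool_rot: [-3.141, 0.0, -0.14]
wrist_force: [-0.3, -0.5, 0.5]
gripper_width: 1.002
gripper_force: 0.0
```

Request:
jog_arm:
  commands:
    - [[1, 0.42, -0.99, 0, 0, 0, 0], [1, 0.42, -0.99, 0, 0, 0, 0], [1, 0.42, -0.99, 0, 0, 0, 0], [1, 0.42, -0.99, 0, 0, 0, 0], [1, 0.42, -0.99, 0, 0, 0, 0], [1, 0.42, -0.99, 0, 0, 0, 0], [1, 0.42, -0.99, 0, 0, 0, 0], [1, 0.42, -0.99, 0, 0, 0, 0]]

```text
t: 2.1
tool_pos: [0.3532, -0.3221, 0.3552]
tool_rot: [-3.141, 0.001, -0.14]
wrist_force: [0.5, 0.3, 0.3]
gripper_width: 1.0
gripper_force: 0.0
```

Request:
jog_arm:
  commands:
    - [[1, 0.42, -0.99, 0, 0, 0, 0], [1, 0.42, -0.99, 0, 0, 0, 0], [1, 0.42, -0.99, 0, 0, 0, 0], [1, 0.42, -0.99, 0, 0, 0, 0], [1, 0.42, -0.99, 0, 0, 0, 0], [1, 0.42, -0.99, 0, 0, 0, 0], [1, 0.42, -0.99, 0, 0, 0, 0], [1, 0.42, -0.99, 0, 0, 0, 0]]

```text
t: 3.1
tool_pos: [0.4862, -0.1011, 0.3552]
tool_rot: [3.142, 0.001, -0.14]
wrist_force: [0.1, 0.6, -0.3]
gripper_width: 0.997
gripper_force: 0.0
```

Request:
jog_arm:
  commands:
    - [[1, 0.4, -0.9, 0, 0, 0, 0], [1, 0, 0, 0, 0, 0, 0]]

```text
t: 3.35
tool_pos: [0.5021, -0.0747, 0.3549]
tool_rot: [-3.141, 0.001, -0.136]
wrist_force: [-0.4, -0.4, -0.8]
gripper_width: 1.0
gripper_force: 0.0
```

Request:
jog_arm:
  commands:
    - [[1, 0.42, -0.99, 0, 0, 0, 0], [1, 0.42, -0.99, 0, 0, 0, 0], [1, 0.42, -0.99, 0, 0, 0, 0], [1, 0.42, -0.99, 0, 0, 0, 0], [1, 0.42, -0.99, 0, 0, 0, 0], [1, 0, 0, 0, 0, 0, 0]]

```text
t: 4.1
tool_pos: [0.5848, 0.0623, 0.3547]
tool_rot: [-3.141, 0.001, -0.138]
wrist_force: [0.4, -0.5, 0.9]
gripper_width: 1.002
gripper_force: 0.0
```

Run:
```python
from h import *
import pickle
f=grab_frame('wrist');print({k:v for k,v in f.items() if k!='color'});s=bot.state();print(s['tool_pos'],s['tool_rot'],s['joint_positions'])
pickle.dump(f,open('w1.pkl','wb'))
cv2.imwrite('pics/w1.png',f['color'][...,::-1])
print(proj(f,[.596,.0605,.238],True),proj(f,[.613,.063,.174],True),proj(f,[.56,.07,.174],True))
```

```text
{'vfov': 65.70646984690485, 'cx': 319.710916333587, 'cy': 198.28313390055038, 'position': array([0.65144221, 0.05350812, 0.53564736]), 'attitude': array([-2.33570188e-01, -6.11057268e-04, -1.70907924e+00])}
[0.58442503 0.06033383 0.35489671] [ 3.14027996e+00  1.19305948e-03 -1.40018135e-01] [-0.04807064  0.4155883  -0.15961104  1.46911807  0.06825412  1.26382404
 -1.92586527]
(np.float64(320.2585293460424), np.float64(183.41653323566)) (np.float64(316.0208380488624), np.float64(159.54179449685074)) (np.float64(316.4337288155153), np.float64(203.7727789794006))
```

View pics/w1.png

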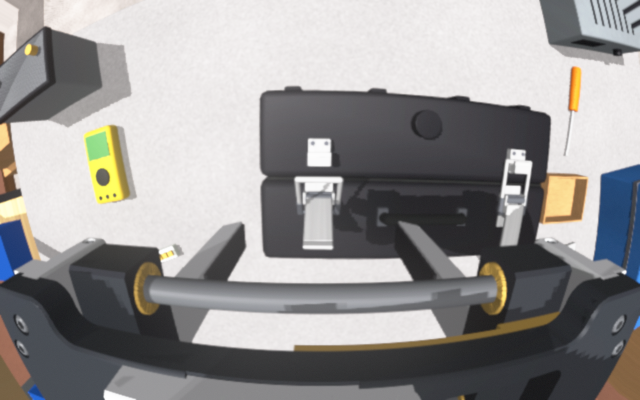

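The wrist picture shows the loop bar from about (295,180) to (342,180), the keeper at (319,139-165) and the lever tip at (318,248). I'll enlarge it.

Run:
```python
from h import *
import pickle
f=pickle.load(open('w1.pkl','rb'))
b=cv2.resize(f['color'][130:255,280:360],None,fx=4.7,fy=4.7,interpolation=cv2.INTER_CUBIC)
c=cv2.resize(f['color'][130:255,480:560],None,fx=4.7,fy=4.7,interpolation=cv2.INTER_CUBIC)
cv2.imwrite('pics/w1c.png',np.hstack([b,c])[...,::-1])
```

```text
(no output)
```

View pics/w1c.png

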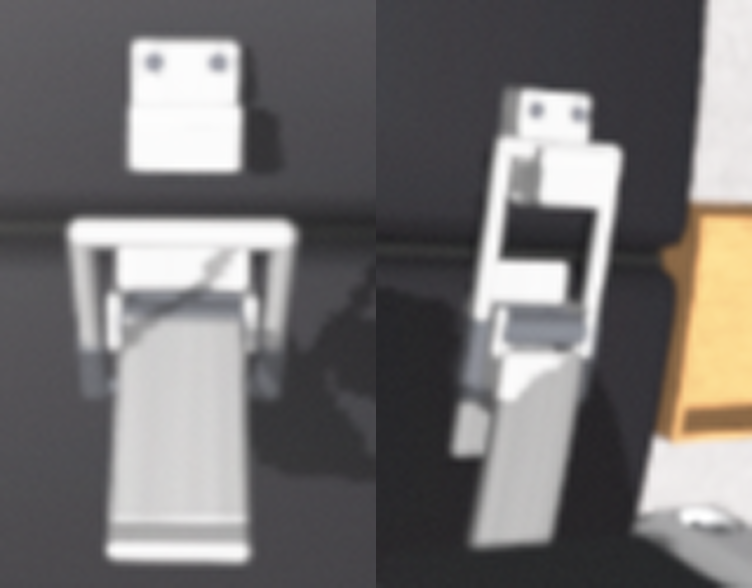

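Run:
```python
from h import *
import pickle
f=pickle.load(open('w1.pkl','rb'));s=pickle.load(open('f0.pkl','rb'))['scene']
W=lambda u,v:(280+u/4.7-.4,130+v/4.7-.4)
ex=np.array([np.cos(.14),-np.sin(.14),0])
a=atz(f,*W(185.5,105),.184,True);b=atz(f,*W(185.5,40),.171,True)
print('seat from lip',a-2.5e-3*ex,'from landing',b-17e-3*ex)
p1=atz(f,*W(130,135),.184,True);p2=atz(f,*W(241,135),.184,True);print('width',np.linalg.norm(p1-p2))
for z in (.230,.236,.24):
    l=atz(f,*W(70,233),z,True);r=atz(f,*W(296,233),z,True);print('bar',z,(l+r)/2,np.linalg.norm(l-r),'yaw',np.arctan2(r[0]-l[0],l[1]-r[1]))
S=lambda u,v:(225+u/4.6-.4,165+v/4.6-.4)
print('bar tri',tri(ray(s,*S(586.5,133)),ray(f,*W(183,233),True)))
print('lever tip tri',tri(ray(s,*S(570,48)),ray(f,*W(178,552),True)))
u,v=(319,181)
# case top edges: left (+y) edge yaw & right
q1=atz(f,262,95,.16,True);q2=atz(f,265,250,.16,True);q3=atz(f,549,115,.16,True)
print('edges',q1,q2,q3,'yaw',np.arctan2((q2-q1)[1],-(q2-q1)[0]))
print('cap',atz(f,428,124,.182,True))
```

```text
seat from lip [0.61973474 0.05844503 0.184     ] from landing [0.62048717 0.05838062 0.171     ]
width 0.0269005010109694
bar 0.23 [0.59906939 0.06180152 0.23      ] 0.048230066570187115 yaw -0.13854768082337834
bar 0.236 [0.60009749 0.06163872 0.236     ] 0.047283287890618086 yaw -0.13854768082337812
bar 0.24 [0.60078289 0.06153019 0.24      ] 0.04665210210423871 yaw -0.13854768082337646
bar tri [0.59974581 0.05840415 0.24639523]
lever tip tri [0.53498604 0.07194915 0.24936921]
edges [0.69976977 0.11705746 0.16      ] [0.50310818 0.14713794 0.16      ] [ 0.64107411 -0.28579612  0.16      ] yaw 0.15177916262446062
cap [ 0.6395804  -0.07387996  0.182     ]
```

Request:
jog_arm:
  commands:
    - [[1, 0.2, 0, 0.9, 0, 0, 0], [1, 0, 0, 0.9, 0, 0, 0], [0.8, 0, 0, 0.9, 0, 0, 0], [0.65, 0, 0, 0.9, 0, 0, 0], [0.65, 0, 0, 0.9, 0, 0, 0], [0.65, 0, 0, 0, 0, 0, 0], [0.65, 0, 0, 0, 0, 0, 0]]
  squeeze: 8

```text
t: 5.03
tool_pos: [0.5912, 0.0591, 0.2217]
tool_rot: [3.141, -0.002, -0.142]
wrist_force: [-0.3, 0.3, 1.2]
gripper_width: 0.654
gripper_force: 0.0
```

Run:
```python
from h import *
import pickle
f=grab_frame('wrist');s=grab_frame('side');c=grab_frame('scene');pickle.dump([f,s,c],open('w2.pkl','wb'))
a=f['color'][100:300,180:460];a=cv2.resize(a,None,fx=2,fy=2,interpolation=cv2.INTER_CUBIC)
b=cv2.resize(s['color'][160:235,265:345],None,fx=3,fy=3,interpolation=cv2.INTER_CUBIC)
d=cv2.resize(c['color'][150:225,315:395],None,fx=3,fy=3,interpolation=cv2.INTER_CUBIC)
b=np.vstack([b,d])[:400]; b=np.pad(b,((0,max(0,400-len(b))),(0,0),(0,0)))
cv2.imwrite('pics/w2.png',np.hstack([a,b])[...,::-1])
print(bot.state()['tool_pos'],bot.state()['gripper_width'])
```

```text
[0.59150463 0.0601296  0.22189721] 0.6486891599926989
```

View pics/w2.png

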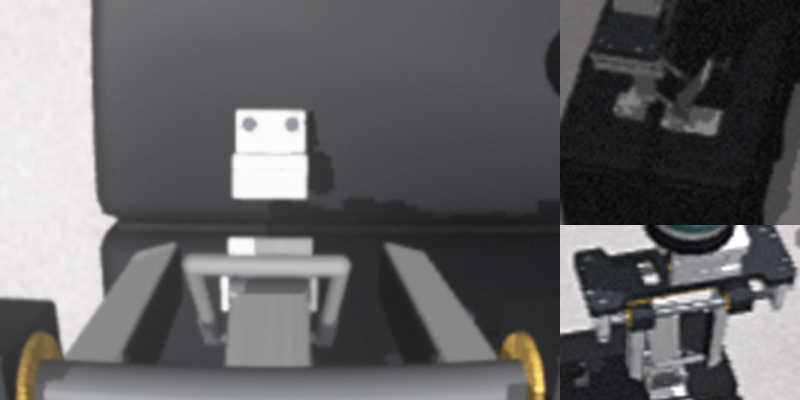

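The picture shows the open fingers on either side of the loop: finger tips at columns 176 and 387, loop at 183–351. The loop is about 3–4 mm towards +y of the centre line, so I'll shift and close.

Request:
jog_arm:
  commands:
    - [[0.65, 0, -0.11, 0, 0, 0, 0], [0.45, 0, 0, 0, 0, 0, 0], [0.45, 0, 0, 0, 0, 0, 0], [0.45, 0, 0, 0, 0, 0, 0]]
  squeeze: 8

```text
t: 5.68
tool_pos: [0.5914, 0.0634, 0.2206]
tool_rot: [3.141, -0.0, -0.14]
wrist_force: [0.5, -0.8, 1.1]
gripper_width: 0.496
gripper_force: 8.0
```

Request:
jog_arm:
  commands:
    - [[0.45, 0.146, 0, 0.148, 0, -0.17, 0], [0.45, 0.146, 0, 0.148, 0, -0.17, 0], [0.45, 0.146, 0, 0.148, 0, -0.17, 0], [0.45, 0.146, 0, 0.148, 0, -0.17, 0], [0.45, 0.146, 0, 0.148, 0, -0.17, 0], [0.45, 0.146, 0, 0.148, 0, -0.17, 0], [0.45, 0, 0, 0, 0, 0, 0], [0.45, 0, 0, 0, 0, 0, 0]]

```text
t: 6.68
tool_pos: [0.6156, 0.0599, 0.1922]
tool_rot: [3.141, 0.142, -0.14]
wrist_force: [-2.5, -2.2, -1.6]
gripper_width: 0.493
gripper_force: 8.0
```

Run:
```python
from h import *
import pickle
f=grab_frame('wrist');s=grab_frame('side');c=grab_frame('scene');pickle.dump([f,s,c],open('w3.pkl','wb'))
a=f['color'][110:250,240:400];a=cv2.resize(a,None,fx=3.2,fy=3.2,interpolation=cv2.INTER_CUBIC)
b=cv2.resize(s['color'][160:235,265:345],None,fx=3,fy=3,interpolation=cv2.INTER_CUBIC)
d=cv2.resize(c['color'][150:225,315:395],None,fx=3,fy=3,interpolation=cv2.INTER_CUBIC)
b=np.vstack([b,d])[:448]; b=np.pad(b,((0,max(0,448-len(b))),(0,0),(0,0)))
cv2.imwrite('pics/w3.png',np.hstack([a[:448],b])[...,::-1])
st=bot.state();print(st['tool_pos'],st['tool_rot'],st['wrist_force'])
```

```text
[0.61555695 0.05994817 0.19261098] [ 3.14114802  0.14180029 -0.14018593] [-2.98288934 -2.67133036 -1.3003102 ]
```

View pics/w3.png

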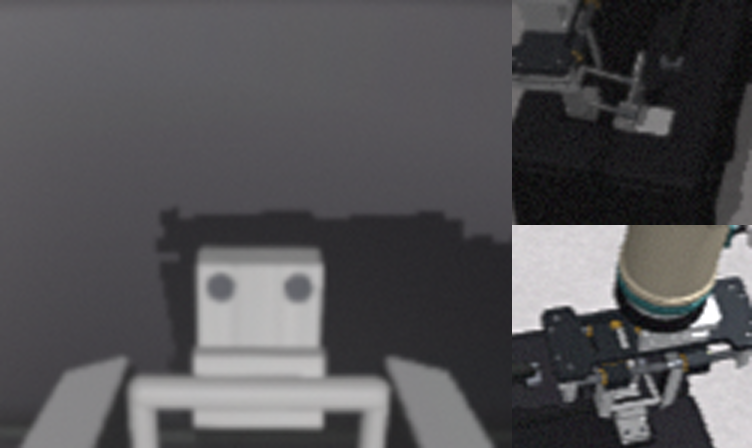

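The wrist view shows the bar at crop row 390, columns 130–388. The keeper's lip edge is at row 350 and its landing end at row 250. The loop is well centred on the keeper.

Run:
```python
from h import *
import pickle
f,s,c=pickle.load(open('w3.pkl','rb'))
W=lambda u,v:(240+u/3.2-.4,110+v/3.2-.4)
ex=np.array([np.cos(.14),-np.sin(.14),0])
a=atz(f,*W(258,350),.184,True)-.0025*ex;b=atz(f,*W(259,250),.171,True)-.017*ex;print(a,b,f['position'])
seat=np.array([.620,.0585,.174])
for z in (.195,.2,.205,.21):
    p=atz(f,*W(259,390),z,True);print(z,p,'x rel',(p-a)@ex, np.linalg.norm(atz(f,*W(130,390),z,True)-atz(f,*W(389,390),z,True)))
p=(a+b)/2;p[2]=.174
st=bot.state();print('tcp rel seat',(st['tool_pos']-p)@ex,st['tool_pos'][2]-.174)
for n,i in(('side',s),('scene',c)):
  print(n,proj(i,p+ex*.01+[0,0,.03]),proj(i,p))
```

```text
[0.62069416 0.05927216 0.184     ] [0.62256966 0.0587631  0.171     ] [0.7064976  0.04768609 0.36196344]
0.195 [0.61996782 0.05921408 0.195     ] x rel -0.0007111267059494999 0.049439624106855685
0.2 [0.6225591  0.05886886 0.2       ] x rel 0.0019029732116771175 0.047959071677402106
0.205 [0.62515038 0.05852363 0.205     ] x rel 0.004517073129303734 0.04647851924794851
0.21 [0.62774166 0.05817841 0.21      ] x rel 0.0071311730469304615 0.04499796681849494
tcp rel seat -0.0061453662757283475 0.01861098449044382
side (np.float64(284.2371240824052), np.float64(186.8730676001382)) (np.float64(288.00499696917205), np.float64(193.2214568177737))
scene (np.float64(356.70171159891987), np.float64(211.81029929063664)) (np.float64(354.83838866996564), np.float64(215.12919431928674))
```

```bash
cat >> h.py <<'E'
def barrow(f,z=None):
    """print bright bands along columns beside the keeper, between the rails"""
    g=cv2.cvtColor(f['color'],cv2.COLOR_RGB2GRAY).astype(int)
    for c in (289,290,350,351):
        col=g[190:270,c]; on=np.where(col>140)[0]+190
        print(c,on.min() if len(on) else None,on.max() if len(on) else None,len(on))
E
python3 - <<'E'
from h import *
import pickle
f,s,c=pickle.load(open('w3.pkl','rb'));barrow(f)
E
```

```text
289 228 269 21
290 229 236 8
350 229 237 9
351 229 269 10
```

Request:
jog_arm:
  commands:
    - [[0.45, 0.1, 0, -0.014, 0, 0, 0], [0.45, 0.1, 0, -0.014, 0, 0, 0], [0.45, 0, 0, 0, 0, 0, 0]]

```text
t: 7.2
tool_pos: [0.6204, 0.0593, 0.1922]
tool_rot: [3.141, 0.145, -0.14]
wrist_force: [-5.2, -2.3, -0.4]
gripper_width: 0.497
gripper_force: 8.0
```

Run:
```python
from h import *
import pickle
f=grab_frame('wrist');pickle.dump(f,open('w4.pkl','wb'));barrow(f)
print(proj(f,[.6307,.0575,.204],True),proj(f,[.6257,.0582,.204],True)); print(bot.state()['wrist_force'],bot.state()['tool_pos'])
```

```text
289 229 269 21
290 229 236 8
350 229 237 9
351 229 237 9
(np.float64(320.9689315087341), np.float64(229.44115249825836)) (np.float64(320.9655463109336), np.float64(237.15472202864123))
[-5.11165365 -1.80578308 -1.16730898] [0.62041998 0.05922223 0.19228184]
```

Request:
jog_arm:
  commands:
    - [[0.45, 0.034, 0, 0.136, 0, -0.17, 0], [0.45, 0.034, 0, 0.136, 0, -0.17, 0], [0.45, 0.034, 0, 0.136, 0, -0.17, 0], [0.45, 0, 0, 0, 0, 0, 0]]

```text
t: 7.75
tool_pos: [0.6237, 0.0588, 0.179]
tool_rot: [3.141, 0.213, -0.141]
wrist_force: [1.1, -3.6, -0.9]
gripper_width: 0.491
gripper_force: 8.0
```

Run:
```python
from h import *
import pickle
f=grab_frame('wrist');pickle.dump(f,open('w5.pkl','wb'));barrow(f)
for z in(.188,.192,.196):print(z,[np.round(proj(f,[.621+.99*d,.059-.1395*d,z],True),1) for d in(.004,.008,.012)]);
print(bot.state()['wrist_force'],bot.state()['tool_pos'])
print('lip',proj(f,[.621+.0025,.0587,.184],True))
```

```text
289 229 269 15
290 229 236 8
350 229 237 9
351 229 237 9
0.188 [array([320.7, 241.6]), array([320.7, 236. ]), array([320.7, 230.2])]
0.192 [array([320.8, 245.4]), array([320.8, 239.7]), array([320.8, 233.8])]
0.196 [array([320.8, 249.3]), array([320.8, 243.5]), array([320.8, 237.6])]
[ 0.48208522 -2.83707508 -0.7242122 ] [0.62365426 0.05884684 0.17931971]
lip (np.float64(320.6317452090772), np.float64(240.0232263836569))
```

Request:
jog_arm:
  commands:
    - [[0.45, 0, 0, 0.1, 0, 0, 0], [0.45, 0, 0, 0.1, 0, 0, 0], [0.45, 0, 0, 0.1, 0, 0, 0], [0.45, 0, 0, 0, 0, 0, 0]]

```text
t: 8.3
tool_pos: [0.6214, 0.0592, 0.1709]
tool_rot: [3.141, 0.212, -0.14]
wrist_force: [2.6, -5.3, -0.3]
gripper_width: 0.495
gripper_force: 8.0
```

Run:
```python
from h import *
import pickle
f=grab_frame('wrist');pickle.dump(f,open('w6.pkl','wb'));barrow(f)
for z in(.178,.181,.184):print(z,[np.round(proj(f,[.621+.99*d,.059-.1395*d,z],True),1) for d in(.004,.008,.012)]);
print(bot.state()['wrist_force'],bot.state()['tool_pos'])
a=cv2.resize(f['color'][180:270,260:380],None,fx=5,fy=5,interpolation=cv2.INTER_CUBIC)
cv2.imwrite('pics/w6.png',a[...,::-1])
```

```text
289 226 234 9
290 227 234 8
350 227 235 9
351 227 235 9
0.178 [array([320.9, 236.7]), array([320.9, 231. ]), array([320.9, 225.2])]
0.181 [array([320.9, 239.5]), array([320.9, 233.7]), array([320.9, 227.8])]
0.184 [array([320.9, 242.3]), array([321. , 236.5]), array([321. , 230.5])]
[ 1.89466925 -4.8877099   0.40051514] [0.62144912 0.05925629 0.17097194]
```

View pics/w6.png

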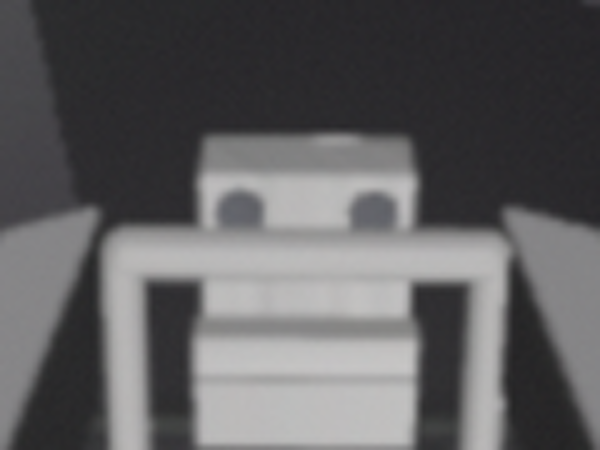

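The picture shows the bar at crop rows 230–280, clearly beyond the lip edge (row 375) and over the landing, which runs from row 175 to row 320. It is centred on the keeper, both at column 306.

Run:
```python
from h import *
import pickle
f=pickle.load(open('w6.pkl','rb'))
W=lambda u,v:(260+u/5-.4,180+v/5-.4)
ex=np.array([np.cos(.14),-np.sin(.14),0])
a=atz(f,*W(306,376),.184,True)-.0025*ex;b=atz(f,*W(306,174),.171,True)-.017*ex;print(a,b)
m=(a+b)/2
for z in (.176,.18,.184,.188):
    p=atz(f,*W(306,254),z,True);print(z,(p-m)@ex*1e3, np.linalg.norm(atz(f,*W(102,254),z,True)-atz(f,*W(509,254),z,True)))
```

```text
[0.61361986 0.06011743 0.184     ] [0.61939392 0.05926862 0.171     ]
0.176 11.762897573150443 0.048828054757014405
0.18 14.202552860652537 0.04759127472474672
0.184 16.64220814815452 0.04635449469247902
0.188 19.08186343565661 0.0451177146602113
```

Run:
```python
from h import *
import pickle
f=pickle.load(open('w6.pkl','rb'))
W=lambda u,v:(260+u/5-.4,180+v/5-.4)
ex=np.array([np.cos(.14),-np.sin(.14),0])
a=atz(f,*W(306,335),.184,True)-.0025*ex;a2=atz(f,*W(306,320),.1795,True)-.0025*ex;b=atz(f,*W(306,174),.171,True)-.017*ex;print(a,a2,b)
m=(a+b+a2)/3
for z in (.176,.18,.184,.188):
    p=atz(f,*W(306,254),z,True);print(z,(p-m)@ex*1e3)
```

```text
[0.61949855 0.0592944  0.184     ] [0.61860774 0.0594015  0.1795    ] [0.61939392 0.05926862 0.171     ]
0.176 9.077229532619468
0.18 11.516884820121561
0.184 13.956540107623544
0.188 16.396195395125638
```

Request:
jog_arm:
  commands:
    - [[0.45, -0.028, 0, 0.108, 0, 0, 0], [0.45, -0.028, 0, 0.108, 0, 0, 0], [0.45, 0, 0, 0, 0, 0, 0]]

```text
t: 8.72
tool_pos: [0.6184, 0.0596, 0.1648]
tool_rot: [3.141, 0.212, -0.14]
wrist_force: [3.7, -4.0, 0.4]
gripper_width: 0.496
gripper_force: 8.0
```

Run:
```python
from h import *
import pickle
f=grab_frame('wrist');pickle.dump(f,open('w7.pkl','wb'));barrow(f)
for z in(.174,.177,.18):print(z,[np.round(proj(f,[.6195+.99*d,.059-.1395*d,z],True)[1],1) for d in(.004,.008,.012)]);
print('lip',proj(f,[.6195+.0025,.0587,.184],True)[1],'end',proj(f,[.6195+.017,.0569,.171],True)[1])
print(bot.state()['wrist_force'],bot.state()['tool_pos'])
g=cv2.cvtColor(f['color'],cv2.COLOR_RGB2GRAY);print(g[200:262,312:330].mean(1).astype(int).tolist())
```

```text
289 224 231 8
290 224 231 8
350 224 232 9
351 224 232 9
0.174 [np.float64(236.3), np.float64(230.5), np.float64(224.6)]
0.177 [np.float64(239.1), np.float64(233.2), np.float64(227.2)]
0.18 [np.float64(241.9), np.float64(236.0), np.float64(230.0)]
lip 248.02478635831835 end 214.24555207928762
[ 3.18508751 -3.92496806  0.5419666 ] [0.61836843 0.05964983 0.16490967]
[43, 42, 43, 43, 43, 44, 68, 110, 128, 129, 129, 129, 130, 133, 145, 163, 177, 183, 184, 183, 181, 172, 156, 145, 149, 159, 169, 180, 187, 186, 184, 179, 171, 172, 182, 185, 186, 186, 186, 186, 186, 186, 185, 180, 163, 141, 133, 133, 142, 167, 185, 190, 191, 193, 194, 192, 184, 172, 171, 183, 187, 188]
```

Request:
jog_arm:
  commands:
    - [[0.62, 0, 0, 0, 0, 0, 0], [0.62, 0, 0, 0, 0, 0, 0], [0.62, 0, 0, -0.09, 0, 0.5, 0], [0.62, 0, 0, -0.09, 0, 0.5, 0], [0.45, 0, 0, 0, 0, 0, 0], [0.45, 0, 0, 0, 0, 0, 0], [0.45, 0, 0, 0, 0, 0, 0]]

```text
t: 9.65
tool_pos: [0.6178, 0.0595, 0.1701]
tool_rot: [3.141, 0.077, -0.141]
wrist_force: [-4.2, -1.4, 5.8]
gripper_width: 0.498
gripper_force: 8.0
```

Run:
```python
from h import *
import pickle
f=grab_frame('wrist');pickle.dump(f,open('w8.pkl','wb'))
for z in(.174,.177,.18):print(z,[np.round(proj(f,[.6195+.99*d,.059-.1395*d,z],True)[1],1) for d in(.004,.008,.012)]);
print('lip',proj(f,[.6195+.0025,.0587,.184],True)[1],'end',proj(f,[.6195+.017,.0569,.171],True)[1])
print(bot.state()['wrist_force'],bot.state()['tool_pos'])
g=cv2.cvtColor(f['color'],cv2.COLOR_RGB2GRAY);print(g[180:262,312:330].mean(1).astype(int).tolist());print(g[180:262,348:352].mean(1).astype(int).tolist())
```

```text
0.174 [np.float64(229.8), np.float64(223.7), np.float64(217.5)]
0.177 [np.float64(231.8), np.float64(225.6), np.float64(219.3)]
0.18 [np.float64(233.9), np.float64(227.6), np.float64(221.2)]
lip 239.1018272001881 end 207.64286785707236
[-4.63970048 -0.9242589   5.47242875] [0.61776355 0.05958623 0.17012509]
[84, 83, 82, 82, 82, 81, 81, 81, 80, 80, 80, 80, 79, 77, 77, 75, 66, 54, 47, 45, 45, 53, 77, 101, 117, 121, 123, 132, 153, 173, 182, 183, 180, 167, 152, 146, 154, 166, 177, 185, 187, 184, 177, 167, 166, 175, 183, 185, 185, 185, 185, 185, 185, 185, 185, 179, 158, 136, 129, 147, 179, 189, 190, 190, 192, 194, 193, 187, 171, 173, 184, 187, 187, 187, 187, 187, 187, 187, 187, 187, 187, 187]
[82, 82, 82, 82, 81, 81, 81, 80, 81, 80, 79, 76, 69, 60, 56, 49, 44, 45, 44, 45, 44, 44, 44, 44, 45, 43, 44, 45, 45, 45, 44, 44, 46, 63, 103, 136, 151, 162, 175, 184, 187, 186, 181, 161, 121, 79, 56, 50, 51, 51, 51, 52, 52, 51, 52, 53, 53, 52, 53, 54, 55, 55, 55, 56, 56, 56, 57, 56, 57, 57, 57, 58, 58, 57, 58, 57, 58, 57, 58, 57, 57, 58]
```

Request:
jog_arm:
  commands:
    - [[0.45, -0.05, 0, 0.07, 0, 0, 0], [0.45, -0.05, 0, 0.07, 0, 0, 0], [0.45, 0, 0, 0, 0, 0, 0]]

```text
t: 10.07
tool_pos: [0.618, 0.0595, 0.168]
tool_rot: [-3.141, 0.069, -0.141]
wrist_force: [-0.2, -1.8, 9.1]
gripper_width: 0.49
gripper_force: 8.0
```

```bash
cat > q.py <<'E'
from h import *
import sys
f=grab_frame('wrist')
for z in(.174,.177,.18):print(z,[np.round(proj(f,[.6195+.99*d,.059-.1395*d,z],True)[1],1) for d in(0,.004,.008,.012)]);
print('lip',proj(f,[.6195+.0025,.0587,.184],True)[1],'end',proj(f,[.6195+.017,.0569,.171],True)[1])
print(bot.state()['wrist_force'],bot.state()['tool_pos'],bot.state()['tool_rot'])
g=cv2.cvtColor(f['color'],cv2.COLOR_RGB2GRAY).astype(int)
on=np.where(g[195:245,348:352].mean(1)>115)[0]+195;print('bar rows',on.min(),on.max())
on=g[int((on.min()+on.max())/2),270:370];print('bar cols',np.where(on>115)[0][[0,-1]]+270)
print(g[195:255,312:330].mean(1).astype(int).tolist())
E
python3 q.py
```

```text
0.174 [np.float64(237.6), np.float64(231.5), np.float64(225.3), np.float64(219.1)]
0.177 [np.float64(239.7), np.float64(233.6), np.float64(227.3), np.float64(220.9)]
0.18 [np.float64(241.9), np.float64(235.6), np.float64(229.3), np.float64(222.8)]
lip 240.88137555958193 end 209.14187469663062
[-0.27628416 -2.42499174 10.7250171 ] [0.61804819 0.05951606 0.16801952] [-3.14131026  0.06905247 -0.14083902]
bar rows 217 225
bar cols [281 361]
[79, 78, 74, 66, 55, 51, 48, 49, 63, 89, 113, 120, 121, 125, 143, 168, 181, 183, 183, 180, 168, 148, 148, 159, 170, 181, 187, 186, 183, 175, 169, 173, 182, 185, 185, 185, 185, 185, 185, 186, 185, 184, 175, 155, 131, 130, 152, 176, 187, 190, 191, 192, 193, 191, 182, 170, 170, 183, 187, 187]
```

Request:
jog_arm:
  commands:
    - [[0.45, -0.1, 0, 0.01, 0, 0, 0], [0.45, -0.1, 0, 0.01, 0, 0, 0], [0.45, -0.1, 0, 0.01, 0, 0, 0], [0.45, 0, 0, 0, 0, 0, 0]]

```text
t: 10.62
tool_pos: [0.6129, 0.0603, 0.168]
tool_rot: [-3.14, 0.061, -0.141]
wrist_force: [6.3, -2.6, 5.0]
gripper_width: 0.495
gripper_force: 8.0
```

```bash
python3 q.py
```

```text
0.174 [np.float64(229.7), np.float64(223.4), np.float64(217.1), np.float64(210.7)]
0.177 [np.float64(231.6), np.float64(225.3), np.float64(218.9), np.float64(212.4)]
0.18 [np.float64(233.6), np.float64(227.3), np.float64(220.7), np.float64(214.1)]
lip 232.36451908932617 end 200.7188387129255
[ 5.74089543 -2.58524257  6.15553996] [0.61293024 0.06025602 0.16800492] [-3.14025748  0.06137696 -0.14141566]
bar rows 216 225
bar cols [281 360]
[88, 112, 127, 131, 132, 145, 181, 198, 201, 197, 188, 182, 181, 179, 178, 179, 181, 182, 181, 173, 158, 146, 152, 163, 174, 184, 189, 186, 180, 170, 168, 175, 183, 182, 169, 145, 132, 146, 172, 185, 189, 190, 191, 193, 193, 190, 179, 171, 177, 185, 187, 187, 187, 187, 187, 187, 187, 187, 187, 187]
```

Request:
jog_arm:
  commands:
    - [[0.45, -0.1, 0, 0.01, 0, 0, 0], [0.45, -0.1, 0, 0.01, 0, 0, 0], [0.45, 0, 0, 0, 0, 0, 0]]

```text
t: 11.05
tool_pos: [0.6069, 0.0611, 0.1674]
tool_rot: [-3.14, 0.062, -0.141]
wrist_force: [7.3, -2.1, 2.6]
gripper_width: 0.493
gripper_force: 8.0
```

```bash
python3 q.py
```

```text
0.174 [np.float64(220.5), np.float64(214.1), np.float64(207.6), np.float64(201.0)]
0.177 [np.float64(222.4), np.float64(215.9), np.float64(209.3), np.float64(202.6)]
0.18 [np.float64(224.3), np.float64(217.7), np.float64(211.0), np.float64(204.3)]
lip 222.74567620172073 end 191.04921476722976
[ 6.94736884 -2.61418905  2.33281795] [0.60693924 0.06105601 0.16745149] [-3.14030324  0.06159346 -0.14143764]
bar rows 216 225
bar cols [281 360]
[249, 249, 246, 238, 220, 212, 211, 208, 202, 198, 189, 185, 185, 185, 185, 185, 185, 185, 182, 167, 151, 152, 161, 171, 170, 154, 133, 136, 164, 181, 188, 190, 191, 193, 193, 192, 185, 173, 170, 182, 187, 187, 187, 187, 187, 187, 187, 188, 188, 188, 188, 187, 187, 177, 136, 77, 48, 46, 46, 50]
```

Request:
jog_arm:
  commands:
    - [[0.45, -0.1, 0, 0.01, 0, 0, 0], [0.45, 0, 0, 0, 0, 0, 0]]

```text
t: 11.35
tool_pos: [0.6052, 0.0614, 0.1673]
tool_rot: [-3.14, 0.059, -0.142]
wrist_force: [9.4, -3.2, 1.5]
gripper_width: 0.493
gripper_force: 8.0
```

```bash
python3 q.py
```

```text
0.174 [np.float64(217.7), np.float64(211.3), np.float64(204.7), np.float64(198.1)]
0.177 [np.float64(219.6), np.float64(213.0), np.float64(206.4), np.float64(199.6)]
0.18 [np.float64(221.4), np.float64(214.8), np.float64(208.0), np.float64(201.2)]
lip 219.7563839967108 end 188.10955388386134
[ 8.67299808 -3.39288172  0.84011008] [0.60516953 0.06135723 0.16730428] [-3.13986873  0.0592478  -0.1416847 ]
bar rows 214 222
bar cols [281 360]
[247, 246, 245, 240, 225, 216, 217, 218, 217, 215, 212, 200, 187, 185, 186, 185, 182, 170, 155, 150, 157, 160, 147, 135, 139, 162, 183, 189, 190, 191, 192, 194, 193, 187, 171, 176, 185, 187, 188, 187, 188, 188, 188, 188, 187, 187, 187, 188, 187, 186, 176, 144, 92, 55, 47, 46, 47, 51, 53, 52]
```

Request:
jog_arm:
  commands:
    - [[0.65, 0.1, 0, 0, 0, 0, 0], [0.65, 0, 0, 0, 0, 0, 0], [0.65, 0, 0, -0.4, 0, 0, 0], [0.65, 0, 0, -0.8, 0, 0, 0], [0.65, 0, 0, -0.9, 0, 0, 0], [0.3, 0, 0, -0.9, 0, 0, 0], [0, 0, 0, -0.3, 0, 0, 0], [0, 0, 0, 0, 0, 0, 0]]

```text
t: 12.4
tool_pos: [0.6077, 0.0616, 0.2647]
tool_rot: [-3.141, 0.073, -0.14]
wrist_force: [0.4, -0.1, 0.0]
gripper_width: 0.368
gripper_force: 0.0
```

Run:
```python
from h import *
f=grab_frame('wrist');s=grab_frame('scene')
u,v=proj(f,[.595,.062,.19],True);u,v=int(u),int(v);print(u,v)
a=cv2.resize(f['color'][v-70:v+70,u-50:u+50],None,fx=4,fy=4,interpolation=cv2.INTER_CUBIC)
b=cv2.resize(s['color'][155:230,315:390],None,fx=5,fy=5,interpolation=cv2.INTER_CUBIC)
c=np.zeros((560,775,3),np.uint8);c[:,:400]=a;c[:375,400:]=b
cv2.imwrite('pics/w9.png',c[...,::-1])
import pickle;pickle.dump([f,s,u,v],open('w9.pkl','wb'))
print(bot.state()['tool_pos'],bot.state()['tool_rot'],bot.state()['wrist_force'],bot.state()['gripper_width'])
```

```text
321 213
[0.60692345 0.06135406 0.26339772] [ 3.14114832  0.07584407 -0.14000535] [0.55878533 0.61935514 0.0221286 ] 0.28491201057190485
```

View pics/w9.png

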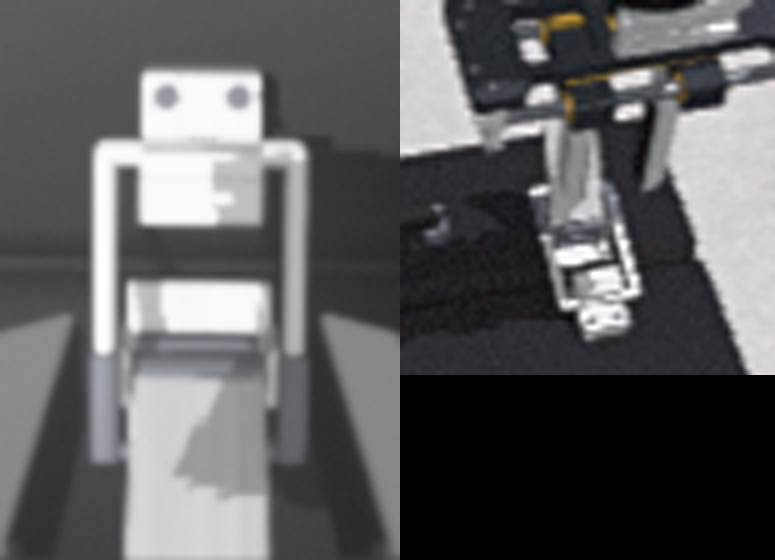

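```bash
cat > plan.py <<'E'
from h import *
P=np.array([.567,.0664,.174]);ex=np.array([np.cos(.14),-np.sin(.14),0]);ez=np.array([0,0,1.])
def pose(phi,r=.070,clr=0,th=None):
    th=.3*phi/1.1 if th is None else th
    x=-r*np.cos(phi)+(.0065+clr)*np.sin(phi)+.008*np.cos(th); z=r*np.sin(phi)+(.0065+clr)*np.cos(phi)-.008*np.sin(th)
    return P+x*ex+z*ez, R.from_euler('xyz',[np.pi,th,-.14])
def rows(seq):
    for (p0,r0),(p1,r1) in zip(seq,seq[1:]):
        t=r0.inv().apply(p1-p0)/.03; w=(r0.inv()*r1).as_rotvec()/np.radians(8)
        print(np.round(t,3),np.round(w,2))
E
python3 - <<'E'
from plan import *
s=bot.state();c=(s['tool_pos'],R.from_euler('xyz',s['tool_rot']))
print('pre');rows([c,pose(1.1,clr=.012)])
print('arc');seq=[pose(1.1,clr=.012)]+[pose(p) for p in np.linspace(1.1,0,12)];rows(seq)
print(pose(1.1,clr=.012)[0],pose(0)[0],pose(.55)[0])
E
```

```text
pre
[-1.538  0.019  0.818] [ 0.   -1.61 -0.  ]
arc
[-0.287  0.     0.279] [0. 0. 0.]
[-0.175  0.     0.149] [0.  0.2 0. ]
[-0.163  0.     0.161] [0.  0.2 0. ]
[-0.15  -0.     0.172] [0.  0.2 0. ]
[-0.137 -0.     0.183] [-0.   0.2 -0. ]
[-0.123  0.     0.192] [0.  0.2 0. ]
[-0.108  0.     0.201] [0.  0.2 0. ]
[-0.093 -0.     0.208] [-0.   0.2 -0. ]
[-0.077 -0.     0.214] [0.  0.2 0. ]
[-0.06   0.     0.219] [0.  0.2 0. ]
[-0.044  0.     0.223] [0.  0.2 0. ]
[-0.027  0.     0.225] [-0.   0.2 -0. ]
[0.55945287 0.06746356 0.24241188] [0.50560661 0.07505167 0.1805    ] [0.51910416 0.07314957 0.21493401]
```

Request:
jog_arm:
  commands:
    - [[0, -0.51, 0, 0.27, 0, 0, 0], [0, -0.51, 0.02, 0.27, 0, 0, 0], [0, -0.51, 0, 0.27, 0, 0, 0], [0, 0, 0, 0, 0, -0.8, 0], [0, 0, 0, 0, 0, -0.8, 0], [0, 0, 0, 0, 0, 0, 0]]

```text
t: 13.25
tool_pos: [0.5608, 0.0666, 0.2408]
tool_rot: [3.14, 0.3, -0.142]
wrist_force: [-0.2, 0.4, -1.2]
gripper_width: 0.003
gripper_force: 0.0
```

Run:
```python
from plan import *
s=bot.state();c=(s['tool_pos'],R.from_euler('xyz',s['tool_rot']));print(s['tool_pos'],s['tool_rot'],s['wrist_force'],s['gripper_width'])
rows([c,pose(1.1,clr=.012)]);rows([c,pose(1.1)])
```

```text
[0.56077616 0.0666489  0.24081514] [ 3.14043732  0.30047493 -0.14193159] [-0.18518599  0.35172627 -1.2326018 ] 0.0032657758413344898
[-0.061 -0.021 -0.037] [ 0.    0.   -0.01]
[-0.348 -0.02   0.242] [ 0.    0.   -0.01]
```

Contact, then the first part of the arc.

Request:
jog_arm:
  commands:
    - [[0, -0.18, -0.02, 0.12, 0, 0, 0], [0, -0.17, 0, 0.12, 0, 0, 0], [0, -0.175, 0, 0.149, 0, 0.2, 0], [0, -0.163, 0, 0.161, 0, 0.2, 0]]

```text
t: 13.75
tool_pos: [0.537, 0.0717, 0.2346]
tool_rot: [-3.141, 0.236, -0.14]
wrist_force: [3.5, 0.1, 0.9]
gripper_width: 0.007
gripper_force: 1.8
```

Request:
jog_arm:
  commands:
    - [[0, -0.15, 0, 0.172, 0, 0.2, 0], [0, -0.137, 0, 0.183, 0, 0.2, 0], [0, -0.123, 0, 0.192, 0, 0.2, 0]]

```text
t: 14.12
tool_pos: [0.522, 0.074, 0.222]
tool_rot: [-3.14, 0.151, -0.14]
wrist_force: [3.1, -0.3, 3.6]
gripper_width: 0.006
gripper_force: 2.3
```

Request:
jog_arm:
  commands:
    - [[0, -0.108, 0, 0.201, 0, 0.2, 0], [0, -0.093, 0, 0.208, 0, 0.2, 0], [0, -0.077, 0, 0.214, 0, 0.2, 0]]

```text
t: 14.5
tool_pos: [0.5103, 0.0758, 0.2043]
tool_rot: [-3.14, 0.07, -0.139]
wrist_force: [0.2, 0.0, 3.1]
gripper_width: 0.007
gripper_force: 1.5
```

Request:
jog_arm:
  commands:
    - [[0, -0.06, 0, 0.219, 0, 0.2, 0], [0, -0.044, 0, 0.223, 0, 0.2, 0], [0, 0, 0, 0, 0, 0, 0]]

```text
t: 14.88
tool_pos: [0.5051, 0.076, 0.1904]
tool_rot: [-3.142, 0.018, -0.139]
wrist_force: [0.1, 0.5, -0.3]
gripper_width: 0.004
gripper_force: 0.0
```

Run:
```python
from plan import *
s=bot.state();c=(s['tool_pos'],R.from_euler('xyz',s['tool_rot']));print(s['tool_pos'],s['tool_rot'],s['wrist_force'],s['gripper_width'])
rows([c,pose(0)])
```

```text
[0.50510297 0.07601054 0.19040993] [-3.14159071  0.01783524 -0.13873418] [ 0.05775156  0.5249068  -0.34065068] 0.00399866717648423
[0.027 0.029 0.33 ] [0.   0.13 0.01]
```

Request:
jog_arm:
  commands:
    - [[0, 0.03, 0.03, 0.12, 0, 0.13, 0], [0, 0, 0, 0.12, 0, 0, 0], [0, 0, 0, 0.07, 0, 0, 0], [0, 0, 0, 0.06, 0, 0, 0], [0, 0, 0, 0, 0, 0, 0]]

```text
t: 15.5
tool_pos: [0.5072, 0.0745, 0.1805]
tool_rot: [3.141, -0.0, -0.141]
wrist_force: [-5.2, -1.3, 18.1]
gripper_width: 0.003
gripper_force: 9.1
```

Request:
jog_arm:
  commands:
    - [[0, 0, 0, 0, 0, 0, 0]]

```text
t: 15.62
tool_pos: [0.5072, 0.0745, 0.1805]
tool_rot: [3.141, -0.0, -0.141]
wrist_force: [-4.8, -0.3, 17.9]
gripper_width: 0.006
gripper_force: 9.1
```

Request:
jog_arm:
  commands:
    - [[0, -0.01, 0, 0.005, 0, 0, 0], [0, 0, 0, 0, 0, 0, 0]]

```text
t: 15.88
tool_pos: [0.5073, 0.0745, 0.1805]
tool_rot: [3.141, -0.001, -0.141]
wrist_force: [-5.2, -0.7, 18.2]
gripper_width: 0.004
gripper_force: 9.3
```

Request:
jog_arm:
  commands:
    - [[0, -0.05, 0, 0.026, 0, 0, 0], [0, 0, 0, 0, 0, 0, 0]]

```text
t: 16.12
tool_pos: [0.5072, 0.0746, 0.1804]
tool_rot: [-3.141, -0.004, -0.141]
wrist_force: [-4.1, -1.7, 21.4]
gripper_width: -0.0
gripper_force: 10.7
```

Request:
jog_arm:
  commands:
    - [[0, 0, 0, 0, 0, 0, 0], [0, 0, 0, 0, 0, 0, 0], [0, 0, 0, 0, 0, 0, 0], [0, 0, 0, 0, 0, 0, 0], [0, 0, 0, 0, 0, 0, 0]]

```text
t: 16.75
tool_pos: [0.5072, 0.0746, 0.1804]
tool_rot: [-3.141, -0.004, -0.141]
wrist_force: [-2.9, -2.2, 21.4]
gripper_width: 0.005
gripper_force: 10.7
```

Held at about 21 N for over 0.5 s. Now I'll let go upward and check.

Request:
jog_arm:
  commands:
    - [[0, 0, 0, -0.3, 0, 0, 0], [0, 0, 0, -0.8, 0, 0, 0], [0, 0, 0, -1, 0, 0, 0], [0, 0, 0, -1, 0, 0, 0], [0, 0, 0, -1, 0, 0, 0], [0, 0, 0, -1, 0, 0, 0], [0, 0, 0, 0, 0, 0, 0]]

```text
t: 17.62
tool_pos: [0.5069, 0.0752, 0.3324]
tool_rot: [-3.14, -0.004, -0.14]
wrist_force: [0.3, 0.6, -0.8]
gripper_width: 0.006
gripper_force: 0.0
```

Run:
```python
from plan import *
f=grab_frame('wrist');g=cv2.cvtColor(f['color'],cv2.COLOR_RGB2GRAY).astype(int)
s=np.array([.6195,.059,.174])
# sample brightness along the rails/bar/handle where they must be when shut
def at(x,y,z):
    q=P+x*ex+y*np.array([np.sin(.14),np.cos(.14),0]);q[2]=z;u,v=proj(f,q,True);return int(u),int(v),g[int(v)-1:int(v)+2,int(u)-1:int(u)+2].mean().round()
print('handle flat',[at(-.001*k,0,.1805) for k in (40,50,60,70,79,86,92)])
print('rails',[at(.001*k,.021,.176) for k in (30,40,48,52)],[at(.001*k,-.021,.176) for k in (30,40,48,52)])
print('beyond bar',at(.062,.021,.174),'gap',at(.04,.017,.17))
print(bot.state()['wrist_force'],bot.state()['tool_pos'])
c=grab_frame('scene');print(c['color'].mean())
d=cv2.absdiff(cv2.cvtColor(c['color'],cv2.COLOR_RGB2GRAY),cv2.cvtColor(__import__('pickle').load(open('f0.pkl','rb'))['scene']['color'],cv2.COLOR_RGB2GRAY))
for n,(u,v) in dict(cap=(312,236),tape=(405,153),driver=(175,315),crimper=(185,215),meter=(472,212),term=(420,177),lugs=(183,250)).items():print(n,d[v-8:v+8,u-8:u+8].mean().round(1))
```

```text
handle flat [(320, 169, np.float64(252.0)), (320, 178, np.float64(252.0)), (320, 187, np.float64(252.0)), (320, 196, np.float64(251.0)), (320, 204, np.float64(254.0)), (320, 210, np.float64(234.0)), (320, 215, np.float64(234.0))]
rails [(300, 105, np.float64(243.0)), (300, 96, np.float64(241.0)), (300, 88, np.float64(239.0)), (300, 85, np.float64(236.0))] [(339, 105, np.float64(245.0)), (339, 96, np.float64(244.0)), (339, 88, np.float64(237.0)), (339, 85, np.float64(243.0))]
beyond bar (300, 76, np.float64(95.0)) gap (304, 96, np.float64(115.0))
[ 0.07392756 -0.06281683 -0.15169996] [0.50577198 0.07491073 0.33081587]
147.17722265625
cap 2.9
tape 3.3
driver 3.7
crimper 3.5
meter 2.4
term 3.9
lugs 3.7
```

```bash
python3 -c "
from plant import bot
print(bot.sign_off())"
```

```text
the job is handed in; nothing more can be done
None
```

The open (+y) latch is hooked and shut with its lever flat, the lever was pressed at about 21 N for over half a second and let go, and the job was handed in at about 18 s; before hand-in the camera showed the other things where they were.

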